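# Swing two clamp arms over a power board

## Task

The power board from the television lies in the repair cradle, but the left and right swing clamps (seen from the robot) are swung away. With a fingertip, push on the upright thumb peg of each of these two clamps to turn its arm round until it points straight in over the board, square to the board's edge, its jaw above the copper landing pad; nothing needs to be grasped. Do not lift or shift the board, leave the far clamp closed as it is, and leave everything else where it stands.

Things in the scene. Friction and masses are not known exactly. Their poses are not given: they have to be found in the camera images.
- cradle: repair cradle, fixed to the table: a dark plate 260 x 300 x 12 mm with two 18 mm high rails that carry the board, and three pivot posts with swing clamps, at its left (+y), right (-y) and far (+x) sides. Origin under the plate's centre, on the table; its own x points away from the robot (yaw within about 0.3 rad), y to the left, z up
- board: brown power board, 120 x 150 x 3 mm (x, y, z), 0.22 kg, loose on the cradle's rails between corner pins, its origin at the middle of its underside 30 mm above the table. Tall parts (up to 27 mm above its underside) stand only in the middle strip within 20 mm of its x axis; three flat copper landing pads 18 mm square lie near its left, right and far edges
- clamp_left (a joint): angle of the left swing clamp about its upright pivot (rad), growing anticlockwise seen from above; 0 (or any full turn, such as 6.28) = pointing straight in over the board, towards the cradle's -y. Starts pointing anywhere but in, between 0.7 and 5.58. No stop or detent, no spring: it turns freely both ways all round, needs about 1 N at the peg, and stays where it is left
- left_pivot (a point): the left clamp's pivot axis, 37 mm above the table (the height of the arm's underside), fixed to the cradle. The arm is an aluminium bar 16 mm wide, 10 mm thick, reaching 80 mm from the pivot; it passes 4 mm above the board
- left_peg (a point): the left clamp's white upright thumb peg, 12 mm in diameter, 62 mm from the pivot; this point is on its axis 62 mm above the table; the peg stands from 47 to 77 mm above the table
- left_jaw (a point): point under the left clamp arm's jaw, 70 mm from the pivot, on the arm's centre line
- left_pad (a point): fixed to the cradle: middle of the left landing pad as the board lies, 70 mm straight in from the pivot, 33 mm above the table; the left jaw belongs right above it
- clamp_right (a joint): angle of the right swing clamp about its upright pivot (rad), growing anticlockwise seen from above; 0 (or any full turn, such as 6.28) = pointing straight in over the board, towards the cradle's +y. Starts pointing anywhere but in, between 0.7 and 5.58. No stop or detent, no spring: it turns freely both ways all round, needs about 1 N at the peg, and stays where it is left
- right_pivot (a point): the right clamp's pivot axis, 37 mm above the table (the height of the arm's underside), fixed to the cradle. The arm is an aluminium bar 16 mm wide, 10 mm thick, reaching 80 mm from the pivot; it passes 4 mm above the board
- right_peg (a point): the right clamp's white upright thumb peg, 12 mm in diameter, 62 mm from the pivot; this point is on its axis 62 mm above the table; the peg stands from 47 to 77 mm above the table
- right_jaw (a point): point under the right clamp arm's jaw, 70 mm from the pivot, on the arm's centre line
- right_pad (a point): fixed to the cradle: middle of the right landing pad as the board lies, 70 mm straight in from the pivot, 33 mm above the table; the right jaw belongs right above it
- clamp_far (a joint): angle of the far swing clamp about its upright pivot (rad), growing anticlockwise seen from above; 0 (or any full turn, such as 6.28) = pointing straight in over the board, towards the cradle's -x. Already closed at 0 and to be left so. No stop or detent, no spring: it turns freely both ways all round, needs about 1 N at the peg, and stays where it is left
- far_pivot (a point): the far clamp's pivot axis, 37 mm above the table (the height of the arm's underside), fixed to the cradle. The arm is an aluminium bar 16 mm wide, 10 mm thick, reaching 80 mm from the pivot; it passes 4 mm above the board
- far_peg (a point): the far clamp's white upright thumb peg, 12 mm in diameter, 62 mm from the pivot; this point is on its axis 62 mm above the table; the peg stands from 47 to 77 mm above the table
- far_jaw (a point): point under the far clamp arm's jaw, 70 mm from the pivot, on the arm's centre line
- far_pad (a point): fixed to the cradle: middle of the far landing pad as the board lies, 70 mm straight in from the pivot, 33 mm above the table; the far jaw belongs right above it
- multimeter: hand multimeter lying on its back, 190 x 90 x 38 mm, green and black; origin under its centre; a bystander, loose
- screwdriver: screwdriver lying on the table, 190 mm long; origin at its underside; a bystander, loose
- spool: solder spool standing on end, 54 mm across, 42 mm high; origin under its centre; a bystander, loose
- screw_tin: small steel dish, 44 mm across, 18 mm high, on the near edge of the cradle's plate; origin under its centre; a bystander, loose
- capacitor: loose spare capacitor, a black cylinder 18 mm across and 26 mm high, standing on the cradle's plate; origin under its centre; a bystander, loose
- flux_jar: amber jar 44 mm across, 50 mm high; origin under its centre; a bystander, loose
Not all that is in view belongs to the job. There is more than one size of the board; the one meant has the size given above.

How it is judged:
At the end, for the whole second after the job is handed in: The left and right jaws are each within 12 mm (about 10 degrees) of straight above their landing pads, at rest; the far jaw is within 15 mm of its pad; the board lies where it was (6 mm) (horizontal distance between left_jaw and left_pad below 0.012 m and horizontal distance between right_jaw and right_pad below 0.012 m and horizontal distance between far_jaw and far_pad below 0.015 m and velocity of joint clamp_left between -0.05 and 0.05 rad/s and velocity of joint clamp_right between -0.05 and 0.05 rad/s and distance of board from where it was at the start of the episode below 0.006 m and linear speed of board below 0.02 m/s); the robot touches nothing.
It fails at once if the board is lifted, tipped or shifted by more than 6 mm (distance of board from where it was at the start of the episode above 0.006 m or angle between board's own z axis and vertical above 0.08 rad).
It fails at once if the far clamp is swung off its pad (more than 15 mm at the jaw) (horizontal distance between far_jaw and far_pad above 0.015 m).
It fails at once if a bystander is moved more than 20 mm (distance of any of multimeter, screwdriver, spool, screw_tin, capacitor, flux_jar from where it was at the start of the episode above 0.02 m).
It also fails if it takes over 64 s, if anything falls off the work surface, if the arm or the gripper's body presses on something with over 40 N, if the wrist force passes 120 N, or if a joint passes its speed limit or range.

## Robot

A 7-joint arm with a two-finger parallel gripper is mounted at the origin on the work surface. World frame = base frame: x ahead of the robot, y to its left, z up, the work surface at z = 0. Lengths are in m, angles in rad, forces in N, time in s.
With the tool pointing down it reaches from about 0.425 to 0.925 m from the base axis. Payload 6.8 kg.
Tool frame: the origin (TCP) lies midway between the tips of the shut fingers; the grasp point (between the pads) lies 19 mm behind it; z points along the fingers, y is the line along which they close (so a half turn about z gives the same grasp; the last joint's range is limited). The gripper opens to 85 mm and grips with 20 to 120 N. Pads are 22 mm wide; open, the fingers measure 114 mm over their backs; the gripper's body (76 mm by 85 mm) begins 54 mm behind the grasp point. The pads swing forward as they close: fully open they stand 13 mm farther back than shut.
Start: joints at [1.181, 0.477, 0.022, 1.555, -0.011, 1.109, -0.083], TCP at [0.188, -0.648, 0.231] pointing down, gripper open.
Joint ranges: [-2.96, 2.96], [-0.34, 2.1], [-1.41, 1.46], [0.24, 2.44], [-1.37, 4.51], [0.17, 1.92], [-2.96, 2.96]. Speed limits (rad/s): [2.39, 2.39, 3.14, 3.14, 3.14, 3.14, 3.14].

## Interface

Orientations are given as a rotation vector (axis times angle).
In Python, from bench import r gives the robot as it stands. The module is installed in compiled form; this text tells all that it offers.
- The arm moves only by the tool apply_moves, never from a script. Its argument "rows" is a list of rows, each a list of 6 numbers: the shift along the tool's x, y, z scaled (see below), then the turn, a rotation vector about the tool's x, y, z scaled (see below). A call has 1 to 5 rows; each row is the pose to reach, as a shift and turn from the pose commanded when the call began, along the tool's axes at that moment; what a row does not reach only later rows make up. The controller multiplies each number of a shift by 0.25 m and each number of a turn by 90 degrees. A row lasts 1/8 s, in which the tool goes at most 62.5 mm and 10.7 degrees, less where a joint would pass 70% of its speed; a pose out of reach is approached as far as the arm can. A call with a number of a shift or a turn outside -1 to 1 is refused whole. A call with a gripper value outside its range is refused whole. "claw" is the opening, from 0 (shut) to 1 (fully open), set as the call begins (left out, the last holds). The fingers move at their own pace and stop on an object; "newtons" is the grip in N (left out, the last holds). Time passes only in rows, so rows that repeat a pose let the fingers close. It gives the time, the measured TCP pose, the force, the opening and the grip force at its end, in the units of the state.
- r.get_obs(): the state, without advancing time (a new reading comes with each control period).
- r.grab_frame(name): name is "scene" or "side" or "wrist"; returns a dict with "pixels" (384x512x3 uint8, red, green, blue), "intrinsics" (3x3 intrinsics, pixels), "dist" ([k1, k2, p1, p2, k3] as OpenCV has them; the pictures are not rectified), "eye" and "attitude" of the camera in the world. Camera axes: x right, y up, looking along -z (the intrinsics and any distortion apply to the point x, -y, -z); pixel columns grow to the right and rows downward; lengths in m; the calibration is good to about 2 mm. A picture is of the moment at which its call begins. There is no depth.
- r.hand_in(): hands the job in; it is judged then, once.
Trained networks look in a picture, given as the dict that the camera call returned (one of the last four; its "shot" number tells which), for a name from the list of things; names that differ only in an ending like _2 or _b are one class to them, and where a whole thing is asked for, a point or a joint stands for the part that bears it (a point fixed in the world has none). Each returns a list of dicts, best first, with "conf" (0 to 1); they miss things now and then, are a little off and sometimes report something else, mostly with a low value. They report only what shows in the picture. A call takes as long as a camera call. They do not tell look-alikes from the thing itself.
- r.search_frame(picture, thing): "rect" ([left, top, width, height] in pixels, round what is visible of it).
- r.outline_of(picture, thing): "pixels" (384x512 bool, what is visible of it) and "rect" ([left, top, width, height] in pixels, round what is visible of it).
- r.landmark_of(picture, thing): "point" ([column, row] in pixels: a listed point, or the origin of a listed thing).
The state is a dict: "clock": time; "joints": joint angles; "qvel": joint speeds; "tau": joint torques, N m; "tcp_pos": TCP position; "orientation": TCP orientation; "contact_force": force on the tool from outside, world axes, zero at the start; "moment": the same for the moment, N m; "grip_width": finger opening in m; "gripper_force": force on a finger pad.
Only numpy, scipy, OpenCV 4.12 (cv2) and the standard library are available. Lean on these libraries where they do the work, as an engineer would, in place of code of your own. Each camera call takes 0.05 s, during which the arm holds its last target. There are 200 camera calls.

## Working session

There is one attempt and no reset: what is moved stays moved. The work goes in short steps, Python scripts to look and compute and a tool call to move; the robot and the scene stay as the last step left them, time stands still between calls to the robot, and variables do not carry over. Pictures are saved under pics/ and viewed, at most 11 in all, crops included, and the job is handed in when it is done.

Besides the shell and the picture viewer there is one more tool, called after "Call:" in YAML: its name, and indented under it one key for each argument. apply_moves: Moves the arm, as the interface text tells. Its arguments: {"type":"object","properties":{"rows":{"type":"array","items":{"type":"array","items":{"type":"number"}}},"claw":{"type":"number"},"newtons":{"type":"number"}},"required":["rows"]}

```bash
mkdir -p pics; cat > h.py <<'E'
import numpy as np, cv2
from scipy.spatial.transform import Rotation as R
from bench import r
def rot(a):
    a=np.array(a,float)
    if a.shape==(3,3): return a
    return (R.from_rotvec(a) if a.size==3 else R.from_quat(a)).as_matrix()
def ray(f,p):
    u=cv2.undistortPoints(np.array([[p]],float),np.array(f["intrinsics"]),np.array(f["dist"]))[0,0]
    return np.array(f["eye"]),rot(f["attitude"])@np.array([u[0],-u[1],-1])
def at_z(f,p,z):
    e,d=ray(f,p); return e+d*(z-e[2])/d[2]
def proj(f,P):
    c=(np.atleast_2d(P)-np.array(f["eye"]))@rot(f["attitude"])*[1,-1,-1]
    return cv2.projectPoints(c,np.zeros(3),np.zeros(3),np.array(f["intrinsics"]),np.array(f["dist"]))[0][:,0]
def save(f,n): cv2.imwrite("pics/"+n,cv2.cvtColor(f["pixels"],cv2.COLOR_RGB2BGR))
E
python3 - <<'E'
from h import *
Z=dict(cradle=0,board=.03,left_pivot=.037,left_peg=.062,left_jaw=.037,left_pad=.033,right_pivot=.037,right_peg=.062,right_jaw=.037,right_pad=.033,far_pivot=.037,far_peg=.062,far_pad=.033,multimeter=0,screwdriver=0,spool=0,screw_tin=.012,capacitor=.012,flux_jar=0)
for n in("scene","side"):
    f=r.grab_frame(n); save(f,n+"0.png"); print(n,f["eye"],f["attitude"])
    for t,z in Z.items():
        for k in r.landmark_of(f,t)[:2]: print(t,np.round(k["point"]),round(k["conf"],2),at_z(f,k["point"],z).round(3)[:2])
o=r.get_obs();print(o)
E
```

```text
scene [ 1.28177131 -0.26522275  1.45434753] [0.49511376 0.35788645 1.24644791]
cradle [257. 228.] 0.63 [ 0.542 -0.066]
board [179. 164.] 0.87 [ 0.218 -0.273]
board [347. 248.] 0.71 [0.714 0.197]
left_pivot [293. 218.] 0.76 [0.557 0.06 ]
left_peg [298. 202.] 0.47 [0.516 0.088]
left_jaw [304. 201.] 0.48 [0.504 0.118]
left_pad [271. 218.] 0.8 [ 0.535 -0.014]
right_pivot [215. 227.] 0.67 [ 0.518 -0.208]
right_pivot [152. 217.] 0.27 [ 0.42  -0.403]
right_peg [206. 234.] 0.5 [ 0.547 -0.24 ]
right_jaw [203. 242.] 0.61 [ 0.558 -0.258]
right_jaw [152. 220.] 0.55 [ 0.43  -0.404]
right_pad [237. 223.] 0.83 [ 0.522 -0.13 ]
right_pad [218. 223.] 0.68 [ 0.501 -0.192]
far_pivot [260. 251.] 0.96 [ 0.646 -0.086]
far_peg [299. 200.] 0.17 [0.51  0.094]
far_pad [259. 230.] 0.56 [ 0.568 -0.067]
multimeter [390. 194.] 0.94 [0.541 0.438]
multimeter [272. 197.] 0.66 [0.434 0.023]
screwdriver [167. 255.] 0.48 [ 0.555 -0.383]
screwdriver [391. 195.] 0.16 [0.548 0.439]
spool [154. 218.] 0.67 [ 0.402 -0.402]
spool [270. 198.] 0.35 [0.436 0.015]
screw_tin [258. 229.] 0.72 [ 0.553 -0.065]
screw_tin [249. 200.] 0.
[... 1426 characters left out ...]
([ 1.1808984 ,  0.47700755,  0.0224294 ,  1.55542147, -0.01152698,
        1.10930372, -0.08308112]), 'qvel': array([ 5.79504824e-04,  8.45250804e-04,  4.59972952e-04, -6.04530509e-04,
        1.70457334e-03, -4.21856146e-04, -2.88735238e-05]), 'tau': array([ 1.42963028e-03, -5.96308064e+01,  1.60698060e+00, -2.81537926e+01,
        1.25582720e-02,  1.63628523e-03,  7.08834335e-06]), 'tcp_pos': array([ 0.18770234, -0.64838079,  0.23129432]), 'orientation': array([-3.11045290e+00, -4.41118618e-01, -3.26646855e-05]), 'contact_force': array([-0.26311142, -0.71389429, -0.23667325]), 'moment': array([ 0.04268983, -0.00293988, -0.01623232]), 'gripper_force': 0.0, 'grip_width': 0.08542118951214275}
```

```bash
python3 - <<'E'
import cv2
a=cv2.imread("pics/scene0.png")[170:290,130:320]; b=cv2.imread("pics/side0.png")[110:240,190:340]
cv2.imwrite("pics/a1.png",cv2.resize(a,None,fx=4.2,fy=4.2,interpolation=cv2.INTER_CUBIC))
cv2.imwrite("pics/b1.png",cv2.resize(b,None,fx=4.6,fy=4.6,interpolation=cv2.INTER_CUBIC))
E
```

```text
(no output)
```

View pics/a1.png

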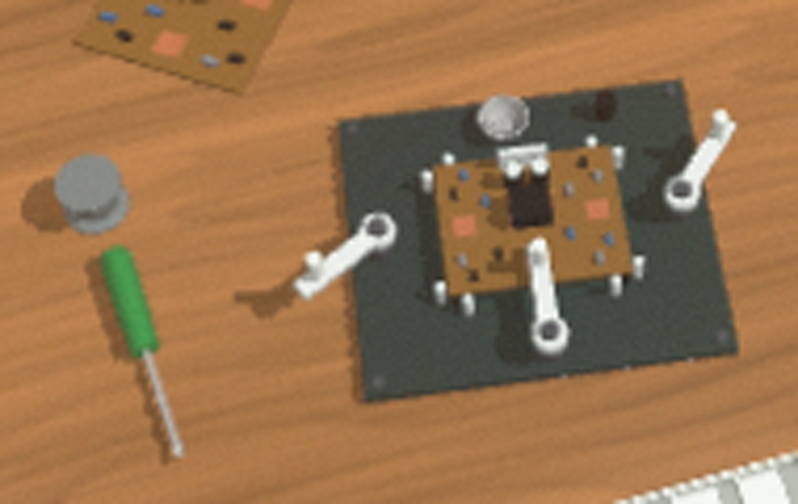

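View pics/b1.png

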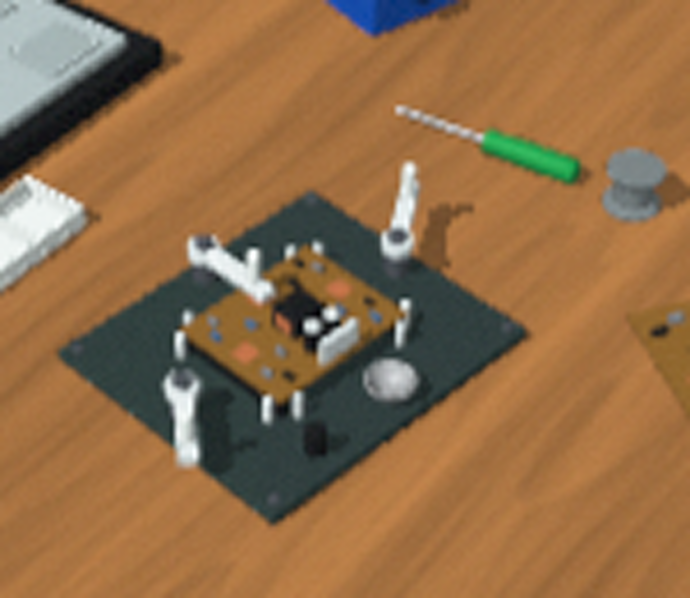

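View pics/side0.png

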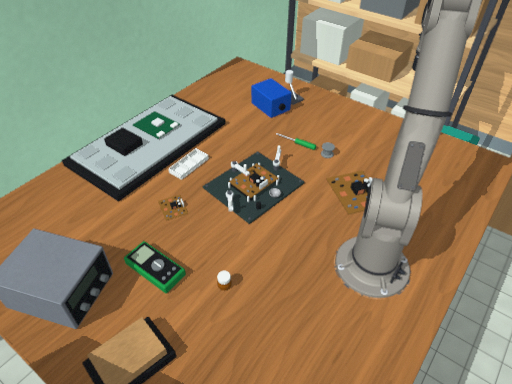

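```bash
python3 - <<'E'
from h import *
A=r.grab_frame("scene");B=r.grab_frame("side")
sa=lambda p:(130+p[0]/4.2,170+p[1]/4.2); sb=lambda p:(190+p[0]/4.6,110+p[1]/4.6)
pa=[sa(p) for p in[(340,120),(682,80),(736,352),(365,402)]]   # nr,nl,fl,fr
pb=[sb(p) for p in[(525,332),(273,522),(60,352),(310,192)]]
C=np.array([[-.13,-.15,.012],[-.13,.15,.012],[.13,.15,.012],[.13,-.15,.012]])
from scipy.optimize import least_squares as ls
T=lambda q,P:np.c_[(np.atleast_2d(P)[:,:2]@np.array([[np.cos(q[2]),np.sin(q[2])],[-np.sin(q[2]),np.cos(q[2])]]))+q[:2],np.atleast_2d(P)[:,2]]
for fs in([(A,pa)],[(B,pb)],[(A,pa),(B,pb)]):
    s=ls(lambda q:np.concatenate([(proj(f,T(q,C))-p).ravel() for f,p in fs]),[.54,-.07,0.1]); print(s.x,np.abs(s.fun).max())
q=s.x
def loc(p): 
    c,s_=np.cos(q[2]),np.sin(q[2]); d=p[:2]-q[:2]; return np.round([c*d[0]+s_*d[1],-s_*d[0]+c*d[1]],3)
def show(n,f,p,z): P=at_z(f,p,z); print(n,P.round(3)[:2],loc(P))
for n,a,b,z in[("Lhub",(683,190),(183,382),.052),("Rhub",(378,230),(398,240),.052),("Fhub",(549,332),(205,246),.052),("Fpeg",(537,247),(253,252),.077),("Rpeg",(314,260),(409,168),.077),("Lpeg",(721,120),None,.077),("Lpad",(597,209),(246,352),.033),("Rpad",(465,225),(338,288),.033),("tin",(503,118),(391,378),.03),("cap",(606,100),(316,428),.038)]:
    show(n,A,sa(a),z)
    if b: show(n,B,sb(b),z)
E
```

```text
[ 0.53693432 -0.06567705 -0.14780324] 0.7760917760576262
[ 0.52789117 -0.06021296 -0.14183752] 0.8759902449920958
[ 0.53336605 -0.06431482 -0.14500615] 1.5411936547387768
Lhub [0.555 0.058] [0.004 0.124]
Lhub [0.545 0.062] [-0.007  0.127]
Rhub [ 0.521 -0.189] [ 0.006 -0.125]
Rhub [ 0.508 -0.181] [-0.008 -0.12 ]
Fhub [ 0.646 -0.082] [ 0.114 -0.001]
Fhub [ 0.634 -0.075] [0.102 0.004]
Fpeg [ 0.584 -0.074] [ 0.052 -0.002]
Fpeg [ 0.579 -0.072] [ 0.046 -0.001]
Rpeg [ 0.546 -0.244] [ 0.039 -0.176]
Rpeg [ 0.539 -0.241] [ 0.032 -0.174]
Lpeg [0.514 0.103] [-0.043  0.163]
Lpad [ 0.542 -0.011] [0.001 0.054]
Lpad [ 0.539 -0.01 ] [-0.003  0.055]
Rpad [ 0.526 -0.119] [ 0.001 -0.055]
Rpad [ 0.525 -0.118] [-0.001 -0.055]
tin [ 0.435 -0.061] [-0.098 -0.011]
tin [ 0.428 -0.06 ] [-0.105 -0.011]
cap [0.447 0.026] [-0.099  0.077]
cap [0.439 0.028] [-0.107  0.077]
```

Call:
apply_moves:
  rows:
    - [0.18, -0.15, -0.04, 0, 0, 0]
    - [0.36, -0.3, -0.08, 0, 0, 0]
    - [0.54, -0.45, -0.12, 0, 0, 0]
    - [0.72, -0.6, -0.16, 0, 0, 0]
    - [0.9, -0.75, -0.2, 0, 0, 0]
  claw: 0

```text
clock: 2.72
tcp_pos: [0.3526, -0.4041, 0.2819]
orientation: [3.11, 0.441, 0.001]
contact_force: [0.4, -0.9, -0.0]
grip_width: -0.0003
gripper_force: 0.0
```

Call:
apply_moves:
  rows:
    - [0.18, -0.15, -0.06, 0, 0, 0]
    - [0.36, -0.3, -0.12, 0, 0, 0]
    - [0.54, -0.45, -0.18, 0, 0, 0]
    - [0.72, -0.6, -0.24, 0, 0, 0]
    - [0.9, -0.75, -0.3, 0, 0, 0]

```text
clock: 3.35
tcp_pos: [0.5165, -0.1615, 0.3572]
orientation: [3.11, 0.441, 0.001]
contact_force: [1.0, -1.0, 0.3]
grip_width: 0.0002
gripper_force: 0.0
```

```bash
cat > plan.py <<'E'
from h import *
# pose fit of cradle and clamps
T=lambda q,P:np.c_[(np.atleast_2d(P)[:,:2]@np.array([[np.cos(q[2]),np.sin(q[2])],[-np.sin(q[2]),np.cos(q[2])]]))+q[:2],np.atleast_2d(P)[:,2]]
def loc(q,p):
    c,s=np.cos(q[2]),np.sin(q[2]); d=p[:2]-q[:2]; return np.round([c*d[0]+s*d[1],-s*d[0]+c*d[1]],4)
def state():
    o=r.get_obs(); M=rot(o["orientation"]); return o,M,np.arctan2(M[1,0],M[0,0])
E
python3 - <<'E'
from plan import *
o,M,psi=state(); print(o["clock"],o["tcp_pos"],psi,M[:,2],o["joints"].round(2),o["grip_width"])
f=r.grab_frame("wrist"); save(f,"w1.png"); print(f["eye"])
q=[.5333,-.0643,-.145]
for t,z in dict(cradle=0,board=.03,left_pivot=.037,left_peg=.062,left_pad=.033,right_pivot=.037,right_peg=.062,right_pad=.033,far_pivot=.037,far_peg=.062,far_pad=.033).items():
    for k in r.landmark_of(f,t)[:2]: P=at_z(f,k["point"],z);print(t,np.round(k["point"]),round(k["conf"],2),P.round(3)[:2],loc(q,P))
E
```

```text
3.35 [ 0.51646991 -0.16149508  0.35717003] 0.28145358146588145 [ 7.79658391e-04 -5.21429981e-04 -9.99999560e-01] [ 0.45  0.18 -0.3   1.69  0.05  1.28 -1.15] 0.000167747155686009
[ 0.58488011 -0.14231903  0.50091918]
cradle [228.  61.] 0.37 [ 0.644 -0.081] [ 0.1115 -0.0002]
cradle [136. 169.] 0.32 [0.43  0.032] [-0.1157  0.0804]
board [203. 127.] 0.94 [ 0.535 -0.069] [ 0.0027 -0.0049]
board [265. 316.] 0.62 [ 0.222 -0.267] [-0.2792 -0.2453]
left_pivot [122.  93.] 0.79 [0.551 0.059] [-1.000e-04  1.242e-01]
left_peg [187. 185.] 0.21 [ 0.446 -0.071] [-0.0858 -0.019 ]
left_pad [167. 114.] 0.72 [ 0.539 -0.012] [-0.0018  0.0524]
right_pivot [273. 162.] 0.73 [ 0.513 -0.192] [-0.0013 -0.1294]
right_pivot [227.  62.] 0.38 [ 0.637 -0.084] [ 0.1058 -0.0044]
right_peg [310. 158.] 0.92 [ 0.539 -0.242] [ 0.0314 -0.175 ]
right_pad [232. 143.] 0.79 [ 0.525 -0.121] [-0.0001 -0.0572]
right_pad [317. 159.] 0.6 [ 0.538 -0.26 ] [ 0.0327 -0.193 ]
far_pivot [228.  60.] 0.66 [ 0.64  -0.084] [ 0.1081 -0.0045]
far_pivot [135. 168.] 0.39 [0.443 0.02 ] [-0.1011  0.0704]
far_peg [206. 100.] 0.82 [ 0.578 -0.071] [0.0447 0.0001]
far_pad [209. 106.] 0.68 [ 0.569 -0.073] [ 0.0369 -0.0032]
far_pad [313. 156.] 0.6 [ 0.54  -0.253] [ 0.034  -0.1854]
```

View pics/w1.png

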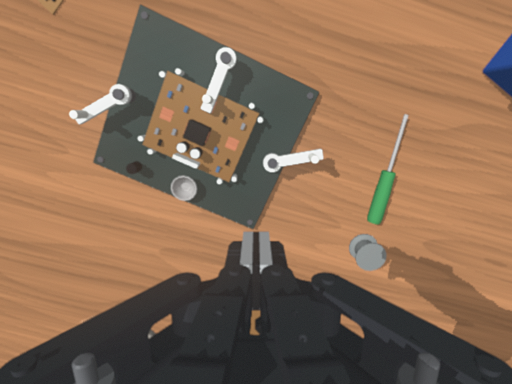

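```bash
python3 - <<'E'
from plan import *
from scipy.optimize import least_squares as ls
f=r.grab_frame("wrist")
C=np.array([[.13,.15,.012],[.13,-.15,.012],[-.13,-.15,.012],[-.13,.15,.012]])
p=np.array([(142,5),(319,94),(253,228),(94,161)],float)
s=ls(lambda q:(proj(f,T(q,C))-p).ravel(),[.53,-.06,-.145]);print(s.x,s.fun.round(1));q=s.x
for n,c,z in[("Lhub",(121,95),.052),("Rhub",(272,163),.052),("Fhub",(227,58),.052),("Fpegtop",(207,101),.077),("Rpegtop",(317,154),.077),("Lpegtop",(74,116),.077),("Lpad",(166,114),.033),("Rpad",(232,144),.033)]:
    P=at_z(f,c,z);print(n,P.round(4)[:2],loc(q,P))
E
```

```text
[ 0.52976123 -0.07019735 -0.15204312] [-0.7 -1.5  2.1 -0.8  0.1  2.5 -1.4  1.2]
Lhub [0.5484 0.0501] [0.0002 0.1217]
Rhub [ 0.513  -0.1916] [ 0.0018 -0.1225]
Fhub [ 0.6391 -0.0868] [0.1106 0.0002]
Fpegtop [ 0.5753 -0.077 ] [0.046  0.0002]
Rpegtop [ 0.5477 -0.2482] [ 0.0447 -0.1732]
Lpegtop [0.5042 0.099 ] [-0.0509  0.1634]
Lpad [ 0.5382 -0.0132] [-0.0003  0.0576]
Rpad [ 0.5217 -0.1234] [ 0.0001 -0.0538]
```

```bash
cat >> plan.py <<'E'
Q=np.array([.5325,-.0665,-.147])
def pose(side,a,lag=.017,z=.06):
    """finger pose behind the peg for arm at joint angle a (0 = closed); both pegs pushed anticlockwise"""
    s=1 if side=="L" else -1
    piv=T(Q,[0,s*.125,0])[0]; al=a+Q[2]-s*np.pi/2; t=np.array([-np.sin(al),np.cos(al)])
    p=piv[:2]+.062*np.array([np.cos(al),np.sin(al)])-lag*t
    tx=s*-t   # tool x direction: +x face pushes on the right, -x on the left
    return np.r_[p,z],np.arctan2(tx[1],tx[0])
def rows(cur,targets):
    p0,y0=cur; c,s=np.cos(y0),np.sin(y0); out=[]
    for p,y in targets:
        d=p-p0; dy=(y-y0+np.pi)%(2*np.pi)-np.pi
        out.append([round(float(v),3) for v in [(d[0]*c+d[1]*s)/.25,(d[0]*s-d[1]*c)/.25,-d[2]/.25,0,0,-dy/(np.pi/2)]])
    return out
E
python3 - <<'E'
from plan import *
o,M,psi=state(); cur=(o["tcp_pos"],psi)
a0=-2.52+.01
up=pose("R",a0,.032,.16); dn=pose("R",a0,.032,.06)
print(up,dn); print(rows(cur,[up])); print(rows(up,[dn]))
c=dn; A=np.radians(np.arange(0,161,8))
seq=[pose("R",a0+k) for k in A if a0+k<-.25]
seq=[pose("R",a0)]+seq[1:]
for i in range(0,len(seq),5): print(rows(c,seq[i:i+5])); c=seq[min(i+4,len(seq)-1)]
E
```

```text
(array([ 0.51475801, -0.25992062,  0.16      ]), np.float64(0.48459265358979314)) (array([ 0.51475801, -0.25992062,  0.06      ]), np.float64(0.48459265358979314))
[[-0.109, 0.369, 0.785, 0.0, 0.0, -0.13]]
[[0.0, 0.0, 0.4, 0.0, 0.0, -0.0]]
[[0.06, -0.0, -0.0, 0.0, 0.0, -0.0], [0.095, 0.007, -0.0, 0.0, 0.0, -0.089], [0.131, 0.009, -0.0, 0.0, 0.0, -0.178], [0.167, 0.006, -0.0, 0.0, 0.0, -0.267], [0.202, -0.002, -0.0, 0.0, 0.0, -0.356]]
[[0.035, 0.007, -0.0, 0.0, 0.0, -0.089], [0.071, 0.009, -0.0, 0.0, 0.0, -0.178], [0.107, 0.006, -0.0, 0.0, 0.0, -0.267], [0.142, -0.002, -0.0, 0.0, 0.0, -0.356], [0.175, -0.014, -0.0, 0.0, 0.0, -0.444]]
[[0.035, 0.007, -0.0, 0.0, 0.0, -0.089], [0.071, 0.009, -0.0, 0.0, 0.0, -0.178], [0.107, 0.006, -0.0, 0.0, 0.0, -0.267], [0.142, -0.002, -0.0, 0.0, 0.0, -0.356], [0.175, -0.014, -0.0, 0.0, 0.0, -0.444]]
[[0.035, 0.007, -0.0, 0.0, 0.0, -0.089], [0.071, 0.009, -0.0, 0.0, 0.0, -0.178]]
```

Call:
apply_moves:
  rows:
    - [-0.04, 0.12, 0.2, 0, 0, -0.06]
    - [-0.08, 0.25, 0.4, 0, 0, -0.13]
    - [-0.11, 0.37, 0.6, 0, 0, -0.13]
    - [-0.11, 0.37, 0.785, 0, 0, -0.13]
    - [-0.11, 0.37, 0.785, 0, 0, -0.13]

```text
clock: 4.62
tcp_pos: [0.5122, -0.2589, 0.1568]
orientation: [-3.045, -0.754, 0.009]
contact_force: [-0.3, 0.0, 1.3]
grip_width: 0.0002
gripper_force: 0.0
```

Call:
apply_moves:
  rows:
    - [0, 0, 0.13, 0, 0, 0]
    - [0, 0, 0.27, 0, 0, 0]
    - [0, 0, 0.36, 0, 0, 0]
    - [0, 0, 0.4, 0, 0, 0]
    - [0, 0, 0.4, 0, 0, 0]

```text
clock: 5.25
tcp_pos: [0.5159, -0.2596, 0.0612]
orientation: [3.048, 0.756, 0.002]
contact_force: [-0.4, -0.3, 0.1]
grip_width: 0.0
gripper_force: 0.0
```

```bash
python3 - <<'E'
from plan import *
o,M,psi=state(); print(o["clock"],o["tcp_pos"],psi,o["contact_force"].round(1),M[:,2].round(4))
f=r.grab_frame("wrist"); 
a=f["pixels"][0:384,:]
cv2.imwrite("pics/w2.png",cv2.resize(cv2.cvtColor(a,cv2.COLOR_RGB2BGR),None,fx=1.5,fy=1.5))
E
```

```text
5.25 [ 0.51590909 -0.25957032  0.06117825] 0.4863691754414913 [-0.4 -0.3  0.1] [ 1.3e-03 -5.0e-04 -1.0e+00]
```

View pics/w2.png

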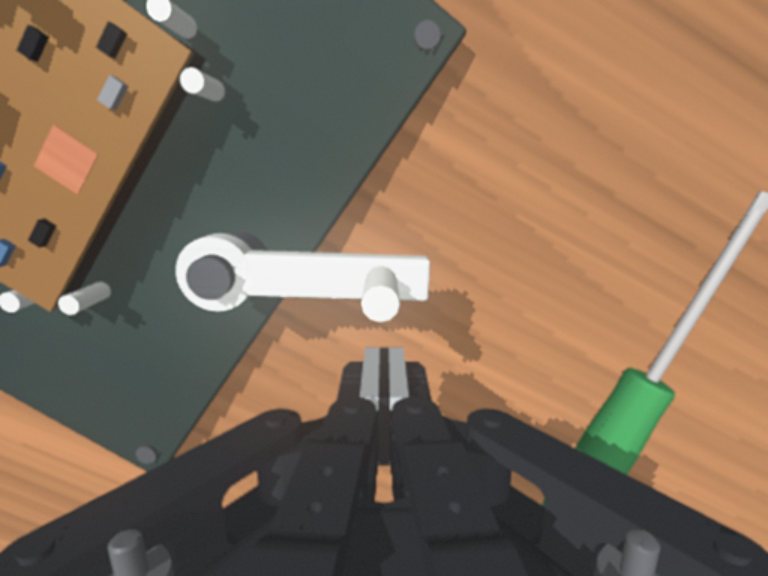

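The wrist view shows the shut fingertip (384,350) squarely behind the right peg (380,300), and nothing in between. I'll push it round.

Call:
apply_moves:
  rows:
    - [0.06, 0, 0, 0, 0, 0]
    - [0.095, 0.007, 0, 0, 0, -0.09]
    - [0.13, 0.009, 0, 0, 0, -0.18]
    - [0.167, 0.006, 0, 0, 0, -0.267]
    - [0.202, -0.002, 0, 0, 0, -0.356]

```text
clock: 5.92
tcp_pos: [0.561, -0.2353, 0.0612]
orientation: [2.717, 1.573, 0.002]
contact_force: [-1.6, -0.6, 1.5]
grip_width: -0.0003
gripper_force: 0.5
```

Call:
apply_moves:
  rows:
    - [0.035, 0.007, 0, 0, 0, -0.09]
    - [0.07, 0.009, 0, 0, 0, -0.18]
    - [0.107, 0.006, 0, 0, 0, -0.267]
    - [0.142, -0.002, 0, 0, 0, -0.356]
    - [0.175, -0.014, 0, 0, 0, -0.444]

```text
clock: 6.55
tcp_pos: [0.5802, -0.1957, 0.0612]
orientation: [2.016, 2.406, 0.001]
contact_force: [0.4, -1.6, 0.1]
grip_width: -0.0001
gripper_force: 0.6
```

```bash
python3 - <<'E'
from plan import *
o,M,psi=state(); print(o["clock"],o["tcp_pos"],psi,o["contact_force"].round(1),M[:,2].round(4),o["joints"].round(2))
a=psi-np.pi-Q[2]+0; print("expected",pose("R",-2.51+np.radians(72)))
f=r.grab_frame("wrist"); save(f,"w3.png")
for t in("right_peg","right_pivot"):
  for k in r.landmark_of(f,t)[:2]: print(t,np.round(k["point"]),k["conf"],at_z(f,k["point"],.062 if "peg" in t else .037))
E
```

```text
6.55 [ 0.58019848 -0.19565896  0.06123132] 1.7470352389802364 [ 0.4 -1.6  0.1] [ 2.5e-03 -9.0e-04 -1.0e+00] [ 0.62  0.64 -0.54  1.81  0.44  0.81  0.04]
expected (array([ 0.57817617, -0.19638977,  0.06      ]), np.float64(1.7412297150257106))
right_peg [254. 218.] 0.82 [ 0.5760263  -0.18005575  0.062     ]
right_pivot [152. 202.] 0.85 [ 0.51477728 -0.19061931  0.037     ]
```

View pics/w3.png

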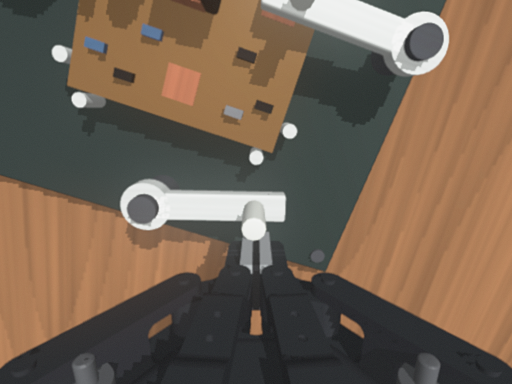

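The arm has turned about 72°, with its peg at (254,222) touching the tip, and the pivot measures where expected. I'll continue.

Call:
apply_moves:
  rows:
    - [0.035, 0.007, 0, 0, 0, -0.09]
    - [0.07, 0.009, 0, 0, 0, -0.18]
    - [0.107, 0.006, 0, 0, 0, -0.267]
    - [0.142, -0.002, 0, 0, 0, -0.356]
    - [0.175, -0.014, 0, 0, 0, -0.444]

```text
clock: 7.32
tcp_pos: [0.5685, -0.1535, 0.0607]
orientation: [1.078, 2.949, 0.0]
contact_force: [0.8, -1.4, -0.9]
grip_width: 0.0001
gripper_force: 0.6
```

```bash
python3 - <<'E'
from plan import *
o,M,psi=state(); print(o["clock"],o["tcp_pos"],psi,o["contact_force"].round(1))
cur=(o["tcp_pos"],psi)
print(pose("R",-2.51+np.radians(112)))
print(rows(cur,[pose("R",a,.0165,o["tcp_pos"][2]) for a in(-.43,-.31,-.2,-.1,-.03)]))
f=r.grab_frame("wrist")
for t in("right_peg","right_pivot"):
  for k in r.landmark_of(f,t)[:2]: print(t,np.round(k["point"]),k["conf"],at_z(f,k["point"],.062 if "peg" in t else .037))
E
```

```text
7.325 [ 0.5685363  -0.15353403  0.0607351 ] 2.440824281787518 [ 0.8 -1.4 -0.9]
(array([ 0.56721616, -0.15380157,  0.06      ]), np.float64(2.4393614158234427))
[[0.037, 0.002, -0.0, 0.0, 0.0, -0.079], [0.068, 0.004, -0.0, 0.0, 0.0, -0.155], [0.096, 0.003, -0.0, 0.0, 0.0, -0.225], [0.121, -0.0, -0.0, 0.0, 0.0, -0.289], [0.139, -0.004, -0.0, 0.0, 0.0, -0.333]]
right_peg [256. 218.] 0.83 [ 0.55580854 -0.14330077  0.062     ]
right_pivot [151. 201.] 0.64 [ 0.51382857 -0.19102423  0.037     ]
```

Call:
apply_moves:
  rows:
    - [0.035, 0.002, 0, 0, 0, -0.08]
    - [0.066, 0.004, 0, 0, 0, -0.155]
    - [0.094, 0.003, 0, 0, 0, -0.225]
    - [0.118, 0, 0, 0, 0, -0.289]
    - [0.136, -0.004, 0, 0, 0, -0.333]

```text
clock: 8.1
tcp_pos: [0.5415, -0.1328, 0.0604]
orientation: [0.284, 3.127, -0.0]
contact_force: [1.7, -0.6, 0.8]
grip_width: -0.0002
gripper_force: 0.5
```

```bash
python3 - <<'E'
from plan import *
o,M,psi=state(); print(o["clock"],o["tcp_pos"],psi,o["contact_force"].round(1))
f=r.grab_frame("wrist"); save(f,"w4.png")
for n in ("right_peg","right_pivot","right_jaw","right_pad"):
  for k in r.landmark_of(f,n)[:2]: P=at_z(f,k["point"],dict(peg=.062,pad=.033).get(n[6:],.037));print(n,np.round(k["point"]),k["conf"],P,loc(Q,P))
E
```

```text
8.1 [ 0.54152976 -0.13278383  0.06042632] 2.9601615441255262 [ 1.7 -0.6  0.8]
right_peg [260. 217.] 0.55 [ 0.5246548  -0.12808004  0.062     ] [ 0.0013 -0.0621]
right_peg [361. 257.] 0.54 [ 0.55710095 -0.07831513  0.062     ] [ 0.0261 -0.0081]
right_pivot [158. 204.] 0.55 [ 0.51461126 -0.1885648   0.037     ] [ 0.0002 -0.1234]
right_jaw [274. 202.] 0.95 [ 0.52623832 -0.11939786  0.037     ] [ 0.0016 -0.0532]
right_pad [272. 199.] 0.8 [ 0.525217   -0.12029373  0.033     ] [ 0.0007 -0.0543]
```

View pics/w4.png

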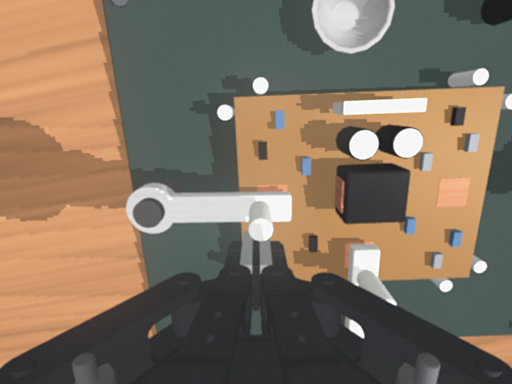

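Right arm lies square over the board, jaw about 1 mm from pad (272,199). I'll back off and rise.

Call:
apply_moves:
  rows:
    - [-0.03, 0, 0, 0, 0, 0]
    - [-0.05, 0, 0, 0, 0, 0]
    - [-0.05, 0, -0.15, 0, 0, 0]
    - [-0.05, 0, -0.35, 0, 0, 0]
    - [-0.05, 0, -0.5, 0, 0, 0]

```text
clock: 8.98
tcp_pos: [0.5539, -0.1343, 0.1871]
orientation: [0.28, 3.128, 0.0]
contact_force: [0.1, -0.3, -0.3]
grip_width: 0.0
gripper_force: 0.0
```

Call:
apply_moves:
  rows:
    - [0, 0, 0, 0, 0, 0.11]
    - [0, 0, 0, 0, 0, 0.22]
    - [0, 0, 0, 0, 0, 0.33]
    - [0, 0, 0, 0, 0, 0.44]
    - [0, 0, 0, 0, 0, 0.55]

```text
clock: 9.6
tcp_pos: [0.5534, -0.1344, 0.1851]
orientation: [1.572, 2.72, 0.0]
contact_force: [-0.6, 0.3, 0.4]
grip_width: -0.0001
gripper_force: 0.0
```

Call:
apply_moves:
  rows:
    - [0, 0, 0, 0, 0, 0.11]
    - [0, 0, 0, 0, 0, 0.22]
    - [0, 0, 0, 0, 0, 0.33]
    - [0, 0, 0, 0, 0, 0.44]
    - [0, 0, 0, 0, 0, 0.55]

```text
clock: 10.22
tcp_pos: [0.5535, -0.1343, 0.1851]
orientation: [-2.567, -1.812, -0.0]
contact_force: [0.2, -0.7, -0.0]
grip_width: 0.0003
gripper_force: 0.0
```

```bash
python3 - <<'E'
from plan import *
o,M,psi=state(); print(o["clock"],o["tcp_pos"],psi,M[:,2].round(4),o["joints"].round(2)); cur=(o["tcp_pos"],psi)
f=r.grab_frame("wrist")
for n in ("left_peg","left_pivot","left_jaw"):
  for k in r.landmark_of(f,n)[:2]: P=at_z(f,k["point"],.062 if "peg" in n else .037);print(n,np.round(k["point"]),k["conf"],P,loc(Q,P))
a0=-2.23
up=pose("L",a0,.034,.15); dn=pose("L",a0,.034,.06)
print(up,rows(cur,[up]))
E
```

```text
10.225 [ 0.55346987 -0.13427532  0.18510235] 1.2293071038847065 [ 2.e-04  2.e-04 -1.e+00] [ 0.58  0.41 -0.57  1.83  0.26  0.98 -0.45]
left_jaw [216. 120.] 0.48 [ 0.53749922 -0.06430857  0.037     ] [0.0046 0.0029]
(array([0.53242641, 0.12543133, 0.15      ]), np.float64(0.7645926535897936)) [[0.951, -0.427, 0.14, 0.0, 0.0, 0.296]]
```

Call:
apply_moves:
  rows:
    - [0.19, -0.085, 0, 0, 0, 0.06]
    - [0.38, -0.17, 0, 0, 0, 0.12]
    - [0.57, -0.256, 0, 0, 0, 0.18]
    - [0.76, -0.34, 0, 0, 0, 0.24]
    - [0.95, -0.427, 0, 0, 0, 0.296]

```text
clock: 11.05
tcp_pos: [0.5304, 0.1265, 0.1852]
orientation: [-2.911, -1.18, -0.001]
contact_force: [1.2, 0.4, -0.7]
grip_width: 0.0002
gripper_force: 0.0
```

```bash
python3 - <<'E'
from plan import *
o,M,psi=state(); print(o["clock"],o["tcp_pos"],psi,M[:,2].round(4),o["joints"].round(2)); cur=(o["tcp_pos"],psi)
f=r.grab_frame("wrist"); save(f,"w5.png")
for n in ("left_peg","left_pivot","left_jaw"):
  for k in r.landmark_of(f,n)[:2]: P=at_z(f,k["point"],.062 if "peg" in n else .037);print(n,np.round(k["point"]),k["conf"],P,loc(Q,P))
g=r.grab_frame("scene")
for n in ("left_peg","left_pivot","left_jaw"):
  for k in r.landmark_of(g,n)[:2]: P=at_z(g,k["point"],.062 if "peg" in n else .037);print(n,np.round(k["point"]),k["conf"],P,loc(Q,P))
print(rows(cur,[pose("L",-2.23,.034,.06)]))
E
```

```text
11.05 [0.53044354 0.12654543 0.18517555] 0.7702139361148125 [ 4.e-04  2.e-04 -1.e+00] [ 0.11  0.37 -0.57  1.88  0.24  0.95 -1.37]
left_peg [257. 218.] 0.58 [0.50854519 0.10274373 0.062     ] [-0.0485  0.1639]
left_jaw [251. 211.] 0.89 [0.50269222 0.10668706 0.037     ] [-0.0549  0.167 ]
left_pivot [293. 218.] 0.92 [0.55580268 0.05860153 0.037     ] [0.0047 0.1272]
left_pivot [258. 249.] 0.38 [ 0.63637796 -0.09046409  0.037     ] [ 0.1063 -0.0085]
left_jaw [304. 202.] 0.62 [0.50634129 0.11582556 0.037     ] [-0.0526  0.1765]
[[0.003, 0.009, 0.501, 0.0, 0.0, 0.004]]
```

View pics/w5.png

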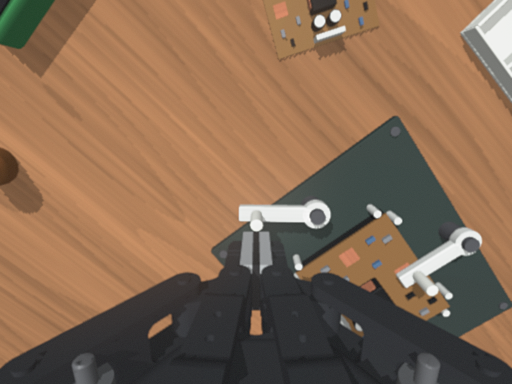

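The left peg is at (257,222). By its measured position the tip is 32 mm behind it along the push line, so I'll descend.

Call:
apply_moves:
  rows:
    - [0, 0.01, 0.15, 0, 0, 0]
    - [0, 0.01, 0.3, 0, 0, 0]
    - [0, 0.01, 0.42, 0, 0, 0]
    - [0, 0.01, 0.5, 0, 0, 0]
    - [0, 0.01, 0.5, 0, 0, 0]

```text
clock: 12.08
tcp_pos: [0.5316, 0.1222, 0.0589]
orientation: [-2.912, -1.179, 0.004]
contact_force: [0.0, 0.1, 0.2]
grip_width: -0.0001
gripper_force: 0.0
```

```bash
python3 - <<'E'
from plan import *
o,M,psi=state(); print(o["clock"],o["tcp_pos"],psi,o["contact_force"].round(1)); c=(o["tcp_pos"],psi)
f=r.grab_frame("wrist"); save(f,"w6.png")
for n in ("left_peg","left_pivot"):
  for k in r.landmark_of(f,n)[:1]: print(n,np.round(k["point"]),k["conf"],at_z(f,k["point"],.062 if "peg" in n else .037))
z=c[0][2]; a0=-2.23; seq=[pose("L",a0,.017,z)]+[pose("L",a0+np.radians(d),.017,z) for d in range(8,100,8)]
for i in range(0,len(seq),5): print(rows(c,seq[i:i+5])); c=seq[min(i+4,len(seq)-1)]
E
```

```text
12.075 [0.53156526 0.12221574 0.05894383] 0.7695777590279191 [0.  0.1 0.2]
left_pivot [344. 277.] 0.84 [0.54694621 0.05721585 0.037     ]
[[-0.057, -0.007, -0.0, 0.0, 0.0, 0.003], [-0.092, -0.014, -0.0, 0.0, 0.0, -0.086], [-0.128, -0.017, -0.0, 0.0, 0.0, -0.175], [-0.163, -0.014, -0.0, 0.0, 0.0, -0.263], [-0.198, -0.006, -0.0, 0.0, 0.0, -0.352]]
[[-0.035, -0.007, -0.0, 0.0, 0.0, -0.089], [-0.071, -0.009, -0.0, 0.0, 0.0, -0.178], [-0.107, -0.006, -0.0, 0.0, 0.0, -0.267], [-0.142, 0.002, -0.0, 0.0, 0.0, -0.356], [-0.175, 0.014, -0.0, 0.0, 0.0, -0.444]]
[[-0.035, -0.007, -0.0, 0.0, 0.0, -0.089], [-0.071, -0.009, -0.0, 0.0, 0.0, -0.178], [-0.107, -0.006, -0.0, 0.0, 0.0, -0.267]]
```

View pics/w6.png

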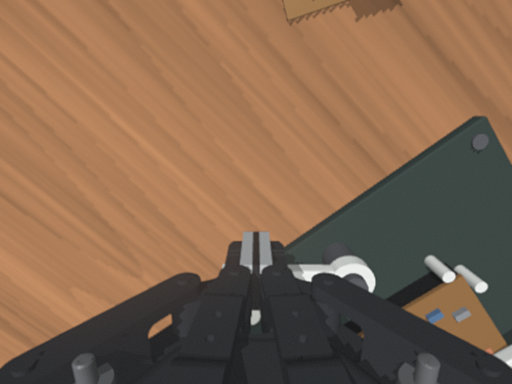

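The tip is now beyond the left peg, which shows behind the fingers at (255,317), with the hub at (350,278). Pushing.

Call:
apply_moves:
  rows:
    - [-0.057, -0.007, 0, 0, 0, 0]
    - [-0.092, -0.014, 0, 0, 0, -0.086]
    - [-0.128, -0.017, 0, 0, 0, -0.175]
    - [-0.163, -0.014, 0, 0, 0, -0.263]
    - [-0.198, -0.006, 0, 0, 0, -0.352]

```text
clock: 12.85
tcp_pos: [0.4953, 0.0894, 0.0609]
orientation: [2.473, 1.936, 0.002]
contact_force: [0.6, 0.7, 1.1]
grip_width: 0.0002
gripper_force: 0.5
```

Call:
apply_moves:
  rows:
    - [-0.035, -0.007, 0, 0, 0, -0.09]
    - [-0.07, -0.009, 0, 0, 0, -0.18]
    - [-0.107, -0.006, 0, 0, 0, -0.267]
    - [-0.142, 0.002, 0, 0, 0, -0.356]
    - [-0.175, 0.014, 0, 0, 0, -0.444]

```text
clock: 13.48
tcp_pos: [0.4881, 0.046, 0.0608]
orientation: [1.663, 2.664, 0.001]
contact_force: [0.9, 1.0, 0.1]
grip_width: -0.0002
gripper_force: 0.5
```

```bash
python3 - <<'E'
from plan import *
o,M,psi=state(); print(o["clock"],o["tcp_pos"],psi,o["contact_force"].round(1),o["joints"].round(2)); c=(o["tcp_pos"],psi)
print(pose("L",-2.23+np.radians(72)))
for m in("side","scene"):
  f=r.grab_frame(m)
  for n in ("left_peg","left_pivot"):
    for k in r.landmark_of(f,n)[:1]: P=at_z(f,k["point"],.062 if "peg" in n else .037); print(n,np.round(k["point"]),k["conf"],P,loc(Q,P))
z=c[0][2]; a0=-2.23; seq=[pose("L",a0+np.radians(d),.017,z) for d in range(80,120,8)]
print(rows(c,seq))
E
```

```text
13.475 [0.48805607 0.04598533 0.06080345] 2.0254232992931076 [0.9 1.  0.1] [ 0.42  0.55 -0.8   2.09  0.59  0.74 -0.3 ]
(array([0.48759182, 0.04546421, 0.06      ]), np.float64(2.0212297150257106))
left_peg [247. 191.] 0.53 [0.49598007 0.02489444 0.062     ] [-0.0495  0.0851]
left_pivot [230. 199.] 0.56 [0.53196561 0.07448375 0.037     ] [-0.0212  0.1394]
left_peg [278. 204.] 0.59 [0.50254162 0.02065323 0.062     ] [-0.0424  0.0818]
left_pivot [294. 215.] 0.72 [0.54881733 0.06565652 0.037     ] [-0.0032  0.1331]
[[-0.036, -0.01, -0.0, 0.0, 0.0, -0.086], [-0.072, -0.012, -0.0, 0.0, 0.0, -0.175], [-0.108, -0.009, -0.0, 0.0, 0.0, -0.264], [-0.143, -0.002, -0.0, 0.0, 0.0, -0.353], [-0.176, 0.011, -0.0, 0.0, 0.0, -0.442]]
```

Call:
apply_moves:
  rows:
    - [-0.036, -0.01, 0, 0, 0, -0.086]
    - [-0.072, -0.012, 0, 0, 0, -0.175]
    - [-0.108, -0.009, 0, 0, 0, -0.264]
    - [-0.143, -0.002, 0, 0, 0, -0.353]
    - [-0.168, 0.008, 0, 0, 0, -0.42]

```text
clock: 14.4
tcp_pos: [0.5082, 0.0097, 0.06]
orientation: [-0.714, -3.059, 0.001]
contact_force: [-1.0, 0.3, 0.5]
grip_width: -0.0004
gripper_force: 0.5
```

```bash
python3 - <<'E'
from plan import *
o,M,psi=state(); print(o["clock"],o["tcp_pos"],psi,o["contact_force"].round(1),o["joints"].round(2)); c=(o["tcp_pos"],psi)
for m in("side","scene"):
  f=r.grab_frame(m); save(f,m+"7.png")
  for n in ("left_peg","left_pivot","left_jaw"):
    for k in r.landmark_of(f,n)[:1]: P=at_z(f,k["point"],.062 if "peg" in n else .037); print(n,np.round(k["point"]),k["conf"],P,loc(Q,P))
a=cv2.imread("pics/scene7.png")[180:260,190:320]; b=cv2.imread("pics/side7.png")[120:220,200:310]
cv2.imwrite("pics/c7.png",np.hstack([cv2.resize(a,(400,400*80//130)),cv2.resize(b,(400,400*100//110))[:246]]) if 0 else np.hstack([cv2.resize(a,(450,277)),cv2.resize(b,(305,277))]))
z=c[0][2]; print(rows(c,[pose("L",a,.0165,z) for a in(-.24,-.18,-.12,-.06,-.03)]))
E
```

```text
14.4 [0.50815161 0.00969086 0.06004079] 2.683143740048387 [-1.   0.3  0.5] [ 0.59  0.64 -0.94  2.04  0.71  0.83  0.35]
left_peg [245. 188.] 0.59 [0.51207294 0.01499582 0.062     ] [-0.0321  0.0776]
left_pivot [230. 196.] 0.88 [0.54461829 0.06492361 0.037     ] [-0.0073  0.1318]
left_jaw [245. 186.] 0.62 [ 0.53319867 -0.01243222  0.037     ] [-0.0072  0.0536]
left_peg [272. 213.] 0.49 [ 0.53264281 -0.00768577  0.062     ] [-0.0085  0.0582]
left_pivot [295. 215.] 0.85 [0.54921838 0.06843899 0.037     ] [-0.0032  0.1359]
left_jaw [276. 216.] 0.54 [0.5329368  0.00574801 0.037     ] [-0.0102  0.0715]
[[-0.021, -0.006, -0.0, 0.0, 0.0, -0.045], [-0.036, -0.009, -0.0, 0.0, 0.0, -0.084], [-0.051, -0.01, -0.0, 0.0, 0.0, -0.122], [-0.067, -0.011, -0.0, 0.0, 0.0, -0.16], [-0.074, -0.011, -0.0, 0.0, 0.0, -0.179]]
```

View pics/c7.png

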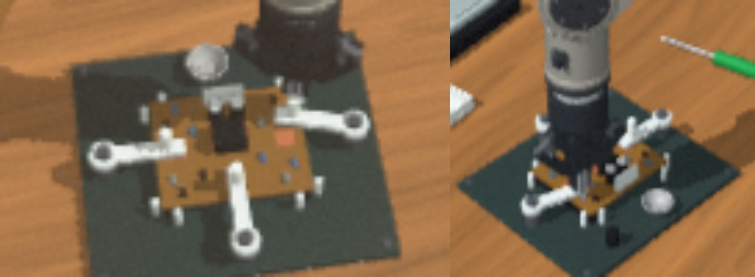

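The left arm is about 17° short, jaw at (280,118) and pad at (285,140) in the crop. I'll finish slowly.

Call:
apply_moves:
  rows:
    - [-0.019, -0.006, 0, 0, 0, -0.045]
    - [-0.036, -0.009, 0, 0, 0, -0.084]
    - [-0.051, -0.01, 0, 0, 0, -0.122]
    - [-0.064, -0.011, 0, 0, 0, -0.16]
    - [-0.071, -0.011, 0, 0, 0, -0.179]

```text
clock: 15.42
tcp_pos: [0.5229, -0.0006, 0.06]
orientation: [-0.281, -3.129, -0.0]
contact_force: [-0.9, 0.3, 0.2]
grip_width: 0.0002
gripper_force: 0.5
```

Call:
apply_moves:
  rows:
    - [0, 0, 0, 0, 0, 0]
    - [0.05, 0, 0, 0, 0, 0]
    - [0.05, 0, -0.15, 0, 0, 0]
    - [0.05, 0, -0.35, 0, 0, 0]
    - [0.05, 0, -0.55, 0, 0, 0]

```text
clock: 16.05
tcp_pos: [0.5095, 0.0016, 0.1986]
orientation: [-0.282, -3.128, 0.001]
contact_force: [0.8, -0.1, 0.3]
grip_width: 0.0002
gripper_force: 0.0
```

Call:
apply_moves:
  rows:
    - [0.15, 0, -0.15, 0, 0, 0]
    - [0.3, 0, -0.3, 0, 0, 0]
    - [0.4, 0, -0.45, 0, 0, 0]
    - [0.4, 0, -0.6, 0, 0, 0]
    - [0.4, 0, -0.6, 0, 0, 0]

```text
clock: 16.68
tcp_pos: [0.4131, 0.0195, 0.349]
orientation: [0.286, 3.124, -0.009]
contact_force: [0.3, -0.5, -0.7]
grip_width: -0.0001
gripper_force: 0.0
```

```bash
python3 - <<'E'
from plan import *
o,M,psi=state(); print(o["clock"],o["tcp_pos"],psi)
f=r.grab_frame("scene"); save(f,"s8.png"); g=r.grab_frame("side"); save(g,"d8.png");w=r.grab_frame("wrist")
for m,x in(("scene",f),("side",g),("wrist",w)):
  for n in ("left_peg","left_pivot","left_jaw","left_pad","right_peg","right_pivot","right_jaw","right_pad","far_jaw","board"):
    for k in r.landmark_of(x,n)[:1]: P=at_z(x,k["point"],dict(peg=.062,pad=.033).get(n.split("_")[-1],.037)); print(m,n,np.round(k["point"]),round(k["conf"],2),loc(Q,P))
a=cv2.imread("pics/s8.png")[180:260,190:320]; save(w,"w8.png"); b=cv2.imread("pics/w8.png")
cv2.imwrite("pics/c8.png",np.vstack([cv2.resize(a,(488,300)),cv2.resize(b,(488,366))])[:600])
E
```

```text
16.675 [0.41305696 0.01951919 0.34896128] 2.9591052432786222
scene left_peg [270. 213.] 0.61 [-0.009   0.0514]
scene left_pivot [293. 217.] 0.77 [0.0021 0.128 ]
scene left_jaw [275. 219.] 0.47 [0.0025 0.065 ]
scene left_pad [269. 220.] 0.91 [0.0001 0.0467]
scene right_peg [238. 216.] 0.55 [-0.0113 -0.061 ]
scene right_pivot [220. 224.] 0.73 [-0.0056 -0.122 ]
scene right_jaw [235. 225.] 0.61 [ 0.0077 -0.0717]
scene right_pad [241. 224.] 0.67 [ 0.0053 -0.051 ]
scene far_jaw [258. 229.] 0.67 [0.0331 0.0019]
scene board [259. 222.] 0.77 [0.0063 0.0104]
side left_peg [252. 183.] 0.68 [-0.0349  0.0416]
side left_pivot [230. 200.] 0.88 [-0.0246  0.1424]
side left_jaw [244. 186.] 0.68 [-0.0021  0.055 ]
side left_pad [245. 189.] 0.65 [-0.0168  0.0617]
side right_peg [243. 183.] 0.56 [-0.0087  0.0631]
side right_pivot [276. 161.] 0.73 [ 0.0095 -0.1348]
side right_jaw [264. 173.] 0.46 [-0.0082 -0.0486]
side right_pad [267. 173.] 0.65 [-0.0116 -0.0624]
side board [173. 207.] 0.72 [0.0942 0.3099]
wrist left_peg [255. 240.] 0.81 [-0.0017  0.0596]
wrist left_pivot [293. 234.] 0.91 [0.0008 0.1236]
wrist left_jaw [255. 235.] 0.62 [0.     0.0586]
wrist left_pad [251. 233.] 0.56 [-0.0013  0.0526]
wrist right_peg [183. 246.] 0.68 [ 0.0043 -0.0577]
wrist right_pivot [146. 236.] 0.88 [-0.0039 -0.1253]
wrist right_jaw [189. 236.] 0.56 [-0.0021 -0.0527]
wrist right_pad [188. 235.] 0.68 [-0.0009 -0.0553]
wrist far_jaw [220. 252.] 0.72 [ 0.0299 -0.0015]
wrist board [379. 278.] 0.72 [0.0914 0.2767]
```

View pics/c8.png

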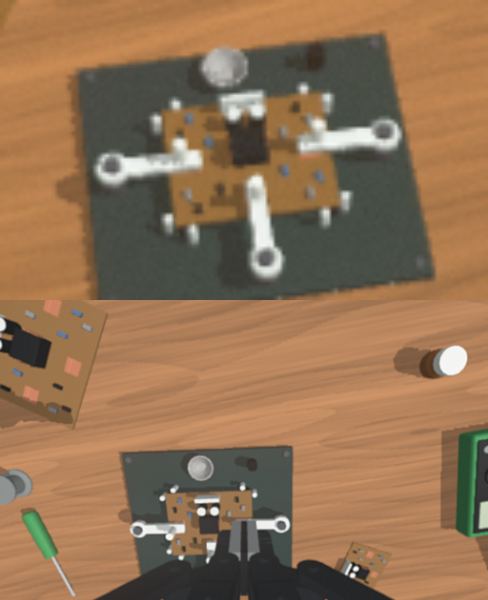

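Both arms lie in one line across the board, from hub (112,168) to hub (384,133). Both jaws are over their pads, the far clamp is unmoved and the robot is clear, so I'm handing in.

```bash
python3 -c "
from h import *
print(r.hand_in())"
```

```text
the job is handed in; nothing more can be done
None
```

The left and right clamps are now turned in square over their landing pads, measured within a few millimetres in the final wrist picture. The board and far clamp show no movement, the robot is clear, and the job was handed in at about 17 s; no verdict came back.

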